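# Flip out the cookbook stand's kickstand and hold the frame upright

### The job

Get the folded cookbook stand ready for the recipe book: first, while its frame still lies folded forward, flip the kickstand over on its hub until it stays fully open. Then take the frame by the round knob on its top rail, swing it up on its hinge with the base staying flat on the worktop, and finish while still holding it by that knob, bolt upright and still, not leaning back on the kickstand and not let go. Leave the things around it where they are.

Things in the scene. Friction and masses are not known exactly. Their poses are not given: they have to be found in the camera images.
- stand_base: Loose wooden base slab of the cookbook stand, 200 x 200 x 16 mm, 1.1 kg, flat on the worktop. Origin: centre of its underside. x points from the 12 mm front lip (robot's side) to the hinge side, y along the hinge, z up; turned up to 0.5 rad. The hinge line is 85 mm behind the centre, 28 mm high. Two rubber buffers, 52 mm high over the worktop, carry the frame's side bars.
- cook_frame (a joint): Angle of the open frame on its hinge. 0: folded forward on the buffers, 20 degrees above level, top rail toward the robot; 1.222 (70 degrees): exactly upright. Positive about the base's y axis. Nearly free: let go, the frame falls forward to 0, or, past upright, back on the open kickstand at about 1.42 (stop at 1.75).
- kickstand (a joint): Angle of the kickstand leg about its hub, from the frame. 0: stowed along the back (upper) face of the folded frame, pointing to its top; 2.53 (145 degrees): fully open, at its stop. Positive about the base's y axis, over the top and away from the robot. Nearly free: with the frame folded it falls back to 0 from below 1.22 (leg straight up) and falls open by itself beyond.
- frame_hinge (a point): Middle of the frame's hinge line. Axes: z along the frame to its top rail, y along the hinge, x out of its back. Wooden frame 190 mm wide, 200 mm from hinge to top edge, 12 mm thick, 0.22 to 0.36 kg; bars 14 mm wide, open between them but for a cross bar 62 to 78 mm from the hinge that carries the hub.
- frame_grip (a point): Centre of the round wooden knob on the frame's top rail, 230 mm from the hinge (axes of the frame). A ball 24 mm across on a 12 mm stem that rises from the middle of the rail (rail top 200 mm from the hinge, top of the ball 242 mm). Pinched from above along y, it turns easily between the pads as the frame swings.
- kick_hub (a point): Axis of the kickstand's hub, in the middle of the frame's width, 70 mm from the hinge along the frame and 16 mm behind its mid-plane (axes of the frame).
- mug: Loose speckled white mug, 100 mm high, right of the stand (bystander). Origin: centre of its underside.
- kitchen_timer: Loose round white and grey kitchen timer, 66 mm across, 56 mm high, left of the stand (bystander). Origin: centre of its underside.
- spice_jar: Loose spice jar with a dark cap, 41 mm across, 105 mm high, left of the stand (bystander). Origin: centre of its underside.
- grip_knob: The wooden knob with its stem, fixed to the middle of the frame's top rail; origin at the stem's foot, 199 mm from the hinge, axes of the frame. It is what the fingers hold at the end.
- kick_foot (a point): Centre of the kickstand's foot, a black rubber ball 20 mm across, 91 mm from the hub axis; z points along the leg from hub to foot, y along the hub axis. The leg is a flat steel bar 14 mm wide along y, 6 mm thick; 60 g in all. Stowed, the ball lies in the frame's opening, 70 mm clear either side, 75 to 85 mm above the base; pinched from above along y it turns between the pads.

How it is judged (in metres and radians):
On the way:
1. the kickstand is flipped over its centre and fully open while the frame still lies folded forward (value of joint kickstand above 2.4 rad and value of joint cook_frame below 0.35 rad), for 0.2 s.
At the end, for the whole second after the job is handed in: The kickstand is fully open (within 0.13 rad of its stop), the frame stands within 0.12 rad (7 degrees) of vertical and is still (under 0.1 rad/s), the fingers hold the round knob (contact force over 1 N), and the base lies flat on the worktop (tilt under 0.04 rad, raised under 6 mm) (value of joint kickstand above 2.4 rad and angle between frame_hinge's own z axis and vertical below 0.12 rad and velocity of joint cook_frame between -0.1 and 0.1 rad/s and contact force between the fingers and grip_knob above 1 N and angle between stand_base's own z axis and vertical below 0.04 rad and height (world z) of stand_base below 0.006 m); the arm keeps its last pose, push and grip.
It fails at once if a bystander (mug, timer or spice jar) is shifted by more than 30 mm (distance of any of mug, kitchen_timer, spice_jar from where it was at the start of the episode above 0.03 m).
It fails at once if the base is lifted off the worktop or tipped up (height (world z) of stand_base above 0.025 m or angle between stand_base's own z axis and vertical above 0.2 rad).
It also fails if it takes over 58 s, if anything falls off the work surface, if the arm or the gripper's body presses on something with over 40 N, if the wrist force passes 120 N, or if a joint passes its speed limit or range.

### The arm

A 6-joint arm with a two-finger parallel gripper is mounted at the origin on a cart in front of the work surface, level with it; the furniture and walls round the work are solid. World frame = base frame: x ahead of the robot, y to its left, z up, the work surface at z = 0. Lengths are in mm, angles in degrees, forces in N, time in s.
With the tool pointing down it reaches from about 350 to 850 mm from the base axis. Payload 8.1 kg.
Tool frame: the origin (TCP) lies midway between the tips of the shut fingers; the grasp point (between the pads) lies 19 mm behind it; z points along the fingers, y is the line along which they close (so a half turn about z gives the same grasp; the last joint's range is limited). The gripper opens to 85 mm and grips with 20 to 120 N. Pads are 22 mm wide; open, the fingers measure 114 mm over their backs; the gripper's body (76 mm by 85 mm) begins 54 mm behind the grasp point. The pads swing forward as they close: fully open they stand 13 mm farther back than shut.
Start: joints at [-76.398, 7.471, 85.268, -0, 87.261, -4.893], TCP at [190.354, -569.008, 231.292] pointing down, gripper open.
Joint ranges: [-169.43, 169.43], [-51.17, 129.36], [1.28, 143.12], [-76.62, 256.62], [0, 156.53], [-152.29, 152.29]. Speed limits (degrees/s): [136.94, 136.94, 159.86, 180, 180, 180].

### API

Orientations are given as [roll, pitch, yaw] about the fixed x, y, z axes, in that order (R = Rz(yaw) Ry(pitch) Rx(roll)).
In Python, from bench import r gives the robot as it stands.
- The arm moves only by the tool steer_hand, called after "Emit:" by a JSON object that holds its "api" and its "payload", one argument or row to a line. Schema: {"type":"object","properties":{"offsets":{"type":"array","items":{"type":"object","properties":{"rot":{"type":"array","items":{"type":"number"},"minItems":3,"maxItems":3},"d":{"type":"array","items":{"type":"number"},"minItems":3,"maxItems":3},"jaw":{"type":"number"}},"additionalProperties":false,"required":["jaw"]},"minItems":1,"maxItems":8},"squeeze":{"type":"number"},"only":{"type":"string"},"quiet":{"type":"boolean"},"lines":{"type":"string"}},"required":["offsets"],"additionalProperties":false}. offsets is a list of rows, 1 to 8 of them, each an object with the fields rot (a list: a rotation vector rx, ry, rz in units of 5 degrees), d (a list: dx, dy, dz in cm), jaw (the finger opening in mm); a field left out counts as zero (the opening has to be given); each row is the pose to reach, as a shift and turn from the pose commanded when the call began, along the tool's axes at that moment; what a row does not reach only later rows make up. A row lasts 1/8 s, in which the tool goes at most 62.5 mm and 10.7 degrees, less where a joint would pass 70% of its speed; a pose out of reach is approached as far as the arm can. The fingers move at their own pace and stop on an object; squeeze is the grip in N (left out, the last holds). Time passes only in rows, so rows that do not move let the fingers close. The tool returns the time, the measured TCP pose, the force, the opening and the grip force at its end. only (a regular expression) keeps the lines of the reply that match it, lines (a string "A,B") keeps lines A to B, and quiet returns only ok. Input that does not fit is refused with a message, and nothing moves.
- r.sense(): the state, without advancing time (a new reading comes with each control period).
- r.snapshot(name): name is "scene" or "top"; returns a dict with "pixels" (480x640x3 uint8, blue, green, red), "fx", "fy", "cx", "cy" (pixels), "D" ([k1, k2, p1, p2, k3] as OpenCV has them; the pictures are not rectified), "pose" (4x4, takes a point from camera to world coordinates). Camera axes: x right, y up, looking along -z (the intrinsics and any distortion apply to the point x, -y, -z); pixel columns grow to the right and rows downward; lengths in mm; the calibration is good to about 2 mm. A picture is of the moment at which its call begins. There is no depth.
- r.hand_in(): hands the job in; it is judged then, once.
The state is a dict: "time": time; "joint_pos": joint angles; "qd": joint speeds; "joint_efforts": joint torques, N m; "tool_pos": TCP position; "tcp_rot": TCP orientation; "ft_force": force on the tool from outside, world axes, zero at the start; "wrist_torque": the same for the moment, N m; "finger_gap": finger opening in mm; "grip_force": force on a finger pad.
Only numpy, scipy, OpenCV 4.12 (cv2) and the standard library are available. Lean on these libraries where they do the work, as an engineer would, in place of code of your own. Each camera call takes 0.05 s, during which the arm holds its last target. There are 200 camera calls.

## Working session

There is one attempt and no reset: what is moved stays moved. The work goes in short steps, Python scripts to look and compute and a tool call to move; the robot and the scene stay as the last step left them, time stands still between calls to the robot, and variables do not carry over. Pictures are saved under pics/ and viewed, at most 10 in all, crops included, and the job is handed in when it is done.

```bash
ls; mkdir -p pics; python3 - <<'E'
from bench import r
import cv2,numpy as np,pickle
for n in("scene","top"):
    s=r.snapshot(n); cv2.imwrite(f"pics/{n}0.png",s["pixels"]); pickle.dump(s,open(f"{n}0.pkl","wb"))
    print(n,s["fx"],s["fy"],s["cx"],s["cy"],s["D"]);print(np.round(s["pose"],3))
st=r.sense();print(st["time"],st["tool_pos"],st["tcp_rot"],st["finger_gap"])
E
```

```text
bench.py
pics
scene 533.3938731656802 533.3938731656802 325.46371194711935 238.6005805315469 [-0.06588806  0.          0.          0.          0.        ]
[[-7.20000e-01  4.29000e-01 -5.46000e-01 -2.53600e+02]
 [-6.94000e-01 -4.42000e-01  5.69000e-01  8.14264e+02]
 [ 3.00000e-03  7.88000e-01  6.16000e-01  1.03580e+03]
 [ 0.00000e+00  0.00000e+00  0.00000e+00  1.00000e+00]]
top 579.5457339331473 579.5457339331473 317.88612701000653 237.03915480315658 [-0.05163714  0.          0.          0.          0.        ]
[[ 2.600000e-02  9.840000e-01 -1.750000e-01  3.364060e+02]
 [-1.000000e+00  2.800000e-02  7.000000e-03 -2.706400e+01]
 [ 1.200000e-02  1.750000e-01  9.840000e-01  1.344376e+03]
 [ 0.000000e+00  0.000000e+00  0.000000e+00  1.000000e+00]]
0.1 [ 190.24889703 -568.52276963  230.32997903] [-1.79904397e+02 -1.04567449e-02  1.84933584e+01] 85.44212936821268
```

View pics/scene0.png

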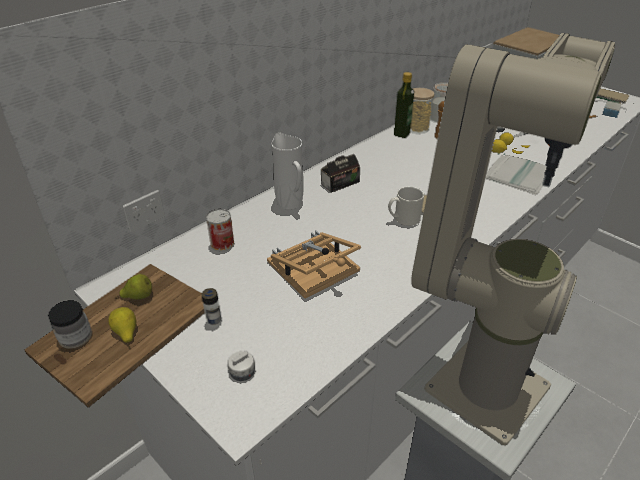

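View pics/top0.png

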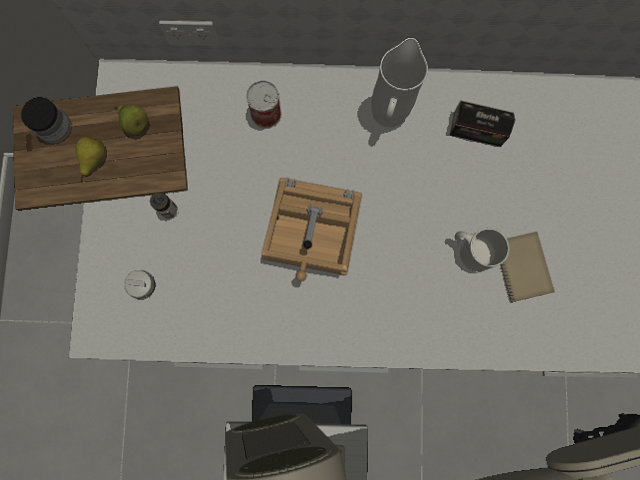

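The top view shows the stand with its knob near (301,276), the black foot ball near (307,244), the hub near (315,211) and the hinges near (290,182) and (349,193). The mug is right at (487,250), and the jar and timer are left at (163,206) and (140,284). I'll enlarge both views to measure.

```bash
python3 - <<'E'
import cv2,numpy as np,pickle
a=pickle.load(open("top0.pkl","rb"))["pixels"][165:295,250:375]
b=pickle.load(open("scene0.pkl","rb"))["pixels"][220:305,255:370]
A=cv2.resize(a,None,fx=4,fy=4,interpolation=cv2.INTER_CUBIC);B=cv2.resize(b,(300*115//85,300),interpolation=cv2.INTER_CUBIC)
B=cv2.resize(b,None,fx=2.6,fy=2.6,interpolation=cv2.INTER_CUBIC)
B=cv2.copyMakeBorder(B,0,A.shape[0]-B.shape[0],0,0,cv2.BORDER_CONSTANT)
cv2.imwrite("pics/crop0.png",np.hstack([A,B]))
E
cat > h.py <<'E'
import numpy as np,cv2,pickle
def ray(s,uv):
    K=np.array([[s["fx"],0,s["cx"]],[0,s["fy"],s["cy"]],[0,0,1.]])
    p=cv2.undistortPoints(np.array([[uv]],float),K,np.array(s["D"]))[0,0]
    d=s["pose"][:3,:3]@np.array([p[0],-p[1],-1]); return s["pose"][:3,3],d/np.linalg.norm(d)
def plane(s,uv,z):
    o,d=ray(s,uv); return o+d*(z-o[2])/d[2]
def tri(s1,u1,s2,u2):
    o1,d1=ray(s1,u1);o2,d2=ray(s2,u2)
    t=np.linalg.lstsq(np.c_[d1,-d2],o2-o1,rcond=None)[0]
    a,b=o1+t[0]*d1,o2+t[1]*d2; return (a+b)/2,np.linalg.norm(a-b)
def proj(s,P):
    q=s["pose"][:3,:3].T@(np.array(P,float)-s["pose"][:3,3]); q=q*[1,-1,-1]
    K=np.array([[s["fx"],0,s["cx"]],[0,s["fy"],s["cy"]],[0,0,1.]])
    return cv2.projectPoints(q.reshape(1,1,3),np.zeros(3),np.zeros(3),K,np.array(s["D"]))[0][0,0]
E
```

```text
(no output)
```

View pics/crop0.png

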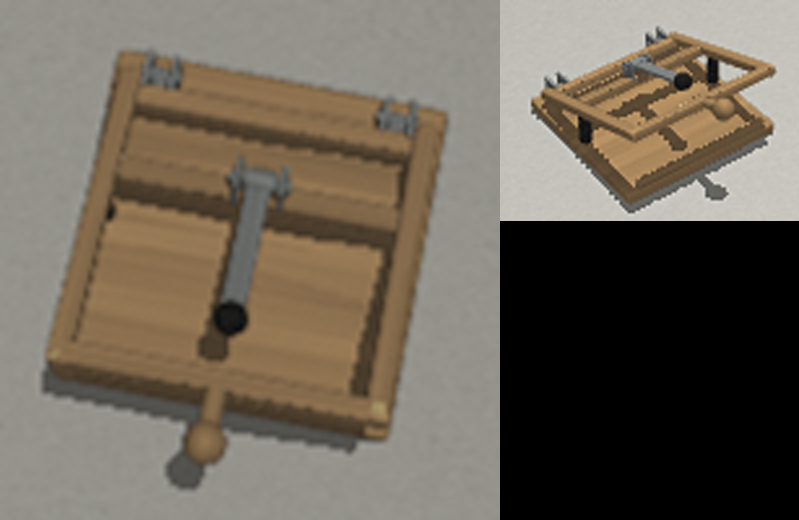

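The crop puts the foot ball at top (307.5,244.4) and scene (325,251), and the knob ball at top (301.4,275.4) and scene (341,261). I'll refine these by mask and check the heights: the knob should be at about 107 and the foot at about 98.

```bash
python3 - <<'E'
from h import *
T=pickle.load(open("top0.pkl","rb"));S=pickle.load(open("scene0.pkl","rb"))
def blob(s,c,w):
    x,y=map(int,c);p=s["pixels"][y-w:y+w+1,x-w:x+w+1].max(2)
    m=(p<45).astype(np.uint8);n,l,st,ce=cv2.connectedComponentsWithStats(m);i=1+st[1:,4].argmax();return ce[i]+[x-w,y-w],st[i]
ft,a=blob(T,(307,244),8);fs,b=blob(S,(325,251),6);print(ft,a,fs,b)
F,e=tri(T,ft,S,fs);print("foot",F,e)
k,e2=tri(T,(301.0,275.1),S,(340.8,261.2));print("knob",k,e2)
F2=plane(T,ft,98);K2=plane(T,(301,275.1),106.7);print(F2,K2)
# hinge corners on frame: base rear corners etc
hl=plane(T,(250+162/4-.4,165+72/4-.4),34);hr=plane(T,(250+397/4-.4,165+117/4-.4),34);print("hinges",hl,hr)
m=(hl+hr)/2
ax=np.array([m-K2])[0];print("mid",m,"yaw knob->hinge",np.degrees(np.arctan2(ax[1],ax[0])),"len",np.hypot(*ax[:2]),230*np.cos(.349))
d=hl-hr;print("yaw hinge",np.degrees(np.arctan2(-d[0],d[1])))
ax=F2-K2;print("yaw kf",np.degrees(np.arctan2(ax[1],ax[0])),np.hypot(*ax[:2]))
E
```

```text
[307.11764706 244.23529412] [ 4  5  9  8 51] [324.87096774 251.06451613] [ 3  4  7  6 31]
foot [542.54154154 -13.45835753  94.51697212] 0.036443977006882795
knob [473.00739522  -2.59257351 105.43171679] 0.6004132428837984
[541.95238934 -13.50723677  98.        ] [473.110007    -2.43854969 106.7       ]
hinges [697.23034038  31.17504087  34.        ] [ 674.14700159 -106.53026765   34.        ]
mid [685.68867099 -37.67761339  34.        ] yaw knob->hinge -9.412301647254225 len 215.47965099809454 216.13448240961452
yaw hinge -9.515935200627696
yaw kf -9.134016226299336 69.72653325627145
```
Good. Yaw = -9.4°. Hinge at knob + 216.1*(cos,sin(-9.4)) = (473.1+213.2, -2.5-35.3)=(686.3,-37.8), z28.

Measurements agree: hinge yaw is -9.4° and the distances match within 1 mm. The hinge is at (686.3,-37.8,28) and the foot at about (542.3,-13.9,98). I'll travel high first, towards the stand and turning.

Careful with the scale: shifts go in cm and turns go in units of 5 degrees. That gives: 372 mm is 37.2, -303 mm is -30.3, 7 degrees is 1.4.

```bash
cat >> h.py <<'E'
from scipy.spatial.transform import Rotation as R
YAW=np.radians(-9.4);U=np.array([np.cos(YAW),np.sin(YAW),0]);V=np.array([-np.sin(YAW),np.cos(YAW),0]);Z=np.array([0,0,1.])
H=np.array([686.3,-37.8,28.])
def togo(st,P,yaw=-9.4):
    A=R.from_euler("xyz",st["tcp_rot"],degrees=True)
    B=R.from_euler("xyz",[180,0,yaw],degrees=True)
    return np.round(np.r_[(A.inv()*B).as_rotvec(degrees=True),A.inv().apply(np.array(P)-st["tool_pos"])],1)
E
```

Emit:
{"api": "steer_hand", "payload": {
  "offsets": [
    {"rot": [0,0,0.7],"d": [4.6,-3.8,0],"jaw": 50},
    {"rot": [0,0,1.4],"d": [9.3,-7.6,0],"jaw": 50},
    {"rot": [0,0,2.1],"d": [14,-11.4,0],"jaw": 50},
    {"rot": [0,0,2.8],"d": [18.6,-15.1,0],"jaw": 50},
    {"rot": [0,0,3.5],"d": [23.2,-18.9,0],"jaw": 50},
    {"rot": [0,0,4.2],"d": [27.9,-22.7,0],"jaw": 50},
    {"rot": [0,0,4.9],"d": [32.6,-26.5,0],"jaw": 50},
    {"rot": [0,0,5.58],"d": [37.2,-30.3,0],"jaw": 50}
  ],
  "squeeze": 30
}}

```text
time: 1.1
tool_pos: [447.6, -161.8, 231.1]
tcp_rot: [180.0, 0.0, -9.5]
ft_force: [0.9, -1.2, 0.0]
finger_gap: 49.9
grip_force: 0.0
```

```bash
python3 -c "
from h import *
from bench import r
print(togo(r.sense(),[542.3,-13.9,150]),togo(r.sense(),[542.3,-13.9,78]))"
```

```text
[ 0.000e+00  0.000e+00 -1.000e-01  6.890e+01 -1.615e+02  8.110e+01] [ 0.000e+00  0.000e+00 -1.000e-01  6.890e+01 -1.615e+02  1.531e+02]
```

To row units: -161 mm is -16.1, -104 mm is -10.4.

Emit:
{"api": "steer_hand", "payload": {
  "offsets": [
    {"d": [2.2,-5.2,2],"jaw": 50},
    {"d": [4.4,-10.4,4.5],"jaw": 50},
    {"d": [6.9,-16.1,7.5],"jaw": 50},
    {"d": [6.9,-16.1,7.5],"jaw": 50}
  ]
}}

```text
time: 1.6
tool_pos: [540.4, -12.6, 152.8]
tcp_rot: [-180.0, 0.3, -9.2]
ft_force: [-1.3, -0.8, -0.3]
finger_gap: 49.8
grip_force: 0.0
```

```bash
python3 - <<'E'
from h import *
from bench import r
print(togo(r.sense(),[542.3,-13.9,78]))
s=r.snapshot("scene");t=r.snapshot("top")
a=s["pixels"][150:310,225:385];b=t["pixels"][165:295,250:375]
cv2.imwrite("pics/c1.png",np.hstack([cv2.resize(a,(400,400)),cv2.resize(b,(385,400))]))
E
```

```text
[-0.   0.3  0.2  2.5  1.  74.8]
```

View pics/c1.png

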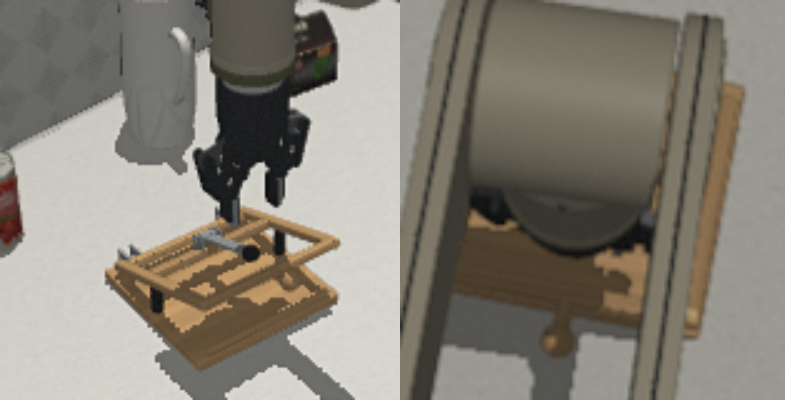

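The scene view shows the open fingers (crop (230,210) and (275,190)) centred above the foot ball (250,253). Now I'll descend and pinch.

To row units: 74 mm is 7.4, 25 mm is 2.5.

Emit:
{"api": "steer_hand", "payload": {
  "offsets": [
    {"d": [0.2,0.1,2.5],"jaw": 50},
    {"d": [0.2,0.1,5],"jaw": 50},
    {"d": [0.2,0.1,7.4],"jaw": 50},
    {"d": [0.2,0.1,7.4],"jaw": 50},
    {"d": [0.2,0.1,7.4],"jaw": 8},
    {"d": [0.2,0.1,7.4],"jaw": 8},
    {"d": [0.2,0.1,7.4],"jaw": 8},
    {"d": [0.2,0.1,7.4],"jaw": 8}
  ],
  "squeeze": 30
}}

```text
time: 2.7
tool_pos: [544.4, -16.6, 84.7]
tcp_rot: [-179.9, -0.2, -9.4]
ft_force: [-2.1, 5.6, 4.0]
finger_gap: 18.1
grip_force: 29.1
```

```bash
python3 - <<'E'
from h import *
from bench import r
p=r.sense()["tool_pos"]
# arc: displacement in tool axes (x along U, z down) for kick angle q, from q=0
for q in range(0,146,10):
    a=np.radians(160-q);a0=np.radians(160); print(q,np.round(91*(np.cos(a)-np.cos(a0)),1),np.round(-91*(np.sin(a)-np.sin(a0)),1))
E
```

```text
0 0.0 -0.0
10 6.7 -14.4
20 15.8 -27.4
30 27.0 -38.6
40 40.0 -47.7
50 54.4 -54.4
60 69.7 -58.5
70 85.5 -59.9
80 101.3 -58.5
90 116.6 -54.4
100 131.0 -47.7
110 144.0 -38.6
120 155.2 -27.4
130 164.3 -14.4
140 171.0 0.0
```

Gap 18 with the tool about 6 mm high, so the grip is above the ball's centre. I'll reopen, go down 6 and shift 2 sideways, then pinch again.

To row units: 6 mm is 0.6, 3 mm is 0.3.

Emit:
{"api": "steer_hand", "payload": {
  "offsets": [
    {"jaw": 40},
    {"d": [0,0.2,0.3],"jaw": 40},
    {"d": [0,0.2,0.6],"jaw": 40},
    {"d": [0,0.2,0.6],"jaw": 40},
    {"d": [0,0.2,0.6],"jaw": 8},
    {"d": [0,0.2,0.6],"jaw": 8},
    {"d": [0,0.2,0.6],"jaw": 8},
    {"d": [0,0.2,0.6],"jaw": 8}
  ],
  "squeeze": 30
}}

```text
time: 3.7
tool_pos: [542.9, -18.6, 76.4]
tcp_rot: [-179.9, 0.0, -9.4]
ft_force: [-2.3, 5.3, 2.6]
finger_gap: 17.9
grip_force: 29.2
```

To row units: 16 mm is 1.6, -14 mm is -1.4.

Emit:
{"api": "steer_hand", "payload": {
  "offsets": [
    {"d": [0.7,0,-1.4],"jaw": 8},
    {"d": [1.6,0,-2.7],"jaw": 8},
    {"d": [2.7,0,-3.9],"jaw": 8},
    {"d": [4,0,-4.8],"jaw": 8},
    {"d": [5.4,0,-5.4],"jaw": 8},
    {"d": [7,0,-5.8],"jaw": 8},
    {"d": [8.5,0,-6],"jaw": 8},
    {"d": [8.5,0,-6],"jaw": 8}
  ]
}}

```text
time: 4.7
tool_pos: [627.6, -31.7, 136.3]
tcp_rot: [-179.9, 0.0, -9.4]
ft_force: [-0.5, 10.0, 0.7]
finger_gap: 18.0
grip_force: 30.2
```

```bash
python3 - <<'E'
from h import *
from bench import r
s=r.snapshot("scene");t=r.snapshot("top")
a=s["pixels"][150:310,225:385];b=t["pixels"][165:295,250:375]
cv2.imwrite("pics/c2.png",np.hstack([cv2.resize(a,(400,400)),cv2.resize(b,(385,400))]))
E
```

```text
(no output)
```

View pics/c2.png

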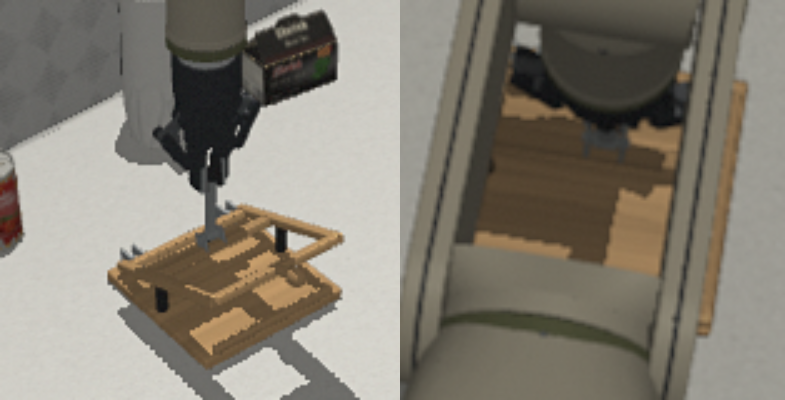

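The leg stands upright in the pads (crop (210,200)) with the frame still folded. I'll continue over the top, easing 2 mm sideways to shed the 10 N side load.

To row units: 21 mm is 2.1, 12 mm is 1.2.

Emit:
{"api": "steer_hand", "payload": {
  "offsets": [
    {"d": [1.6,-0.2,0.1],"jaw": 8},
    {"d": [3.1,-0.2,0.5],"jaw": 8},
    {"d": [4.6,-0.2,1.2],"jaw": 8},
    {"d": [5.8,-0.2,2.1],"jaw": 8},
    {"d": [7,-0.2,3.2],"jaw": 8},
    {"d": [7.9,-0.2,4.5],"jaw": 8},
    {"d": [8.2,-0.2,5.2],"jaw": 8},
    {"d": [8.2,-0.2,5.2],"jaw": 8}
  ]
}}

```text
time: 5.8
tool_pos: [709.8, -43.6, 85.1]
tcp_rot: [-179.9, -0.2, -9.4]
ft_force: [3.7, 5.9, 3.2]
finger_gap: 17.8
grip_force: 32.3
```

Now release, wait, and lift clear.

To row units: -150 mm is -15, -120 mm is -12.

Emit:
{"api": "steer_hand", "payload": {
  "offsets": [
    {"jaw": 45},
    {"jaw": 45},
    {"jaw": 45},
    {"d": [0,0,-3],"jaw": 45},
    {"d": [0,0,-8],"jaw": 45},
    {"d": [-5,0,-12],"jaw": 45},
    {"d": [-10,0,-12],"jaw": 45},
    {"d": [-15,0,-12],"jaw": 45}
  ]
}}

```text
time: 6.8
tool_pos: [558.9, -20.2, 205.2]
tcp_rot: [180.0, -0.1, -9.4]
ft_force: [0.4, 0.2, 0.2]
finger_gap: 45.0
grip_force: 0.0
```

Emit:
{"api": "steer_hand", "payload": {
  "offsets": [
    {"d": [-6,0,0],"jaw": 45},
    {"d": [-9.7,0,0],"jaw": 45},
    {"d": [-9.7,0,0],"jaw": 45}
  ]
}}

```text
time: 7.18
tool_pos: [462.4, -4.1, 204.3]
tcp_rot: [180.0, -0.0, -9.4]
ft_force: [0.5, -0.4, 0.1]
finger_gap: 45.5
grip_force: 0.0
```

```bash
python3 - <<'E'
from h import *
from bench import r
s=r.snapshot("scene");t=r.snapshot("top");pickle.dump(s,open("s3.pkl","wb"));pickle.dump(t,open("t3.pkl","wb"))
a=s["pixels"][150:310,225:385];b=t["pixels"][165:295,250:375]
cv2.imwrite("pics/c3.png",np.hstack([cv2.resize(a,(400,400)),cv2.resize(b,(385,400))]))
st=r.sense();print(togo(st,[473.1,-2.5,135]))
for P in(H+np.array(U)*27.6+Z*62.6,H-U*216.1+Z*78.7):print(proj(s,P),proj(t,P))
E
```

```text
[ 0.  -0.1 -0.   7.8 -3.4 69.9]
[290.47867615 222.47726454] [322.18981502 169.76196149]
[340.65151812 260.8219422 ] [301.03098717 275.10467874]
```

View pics/c3.png

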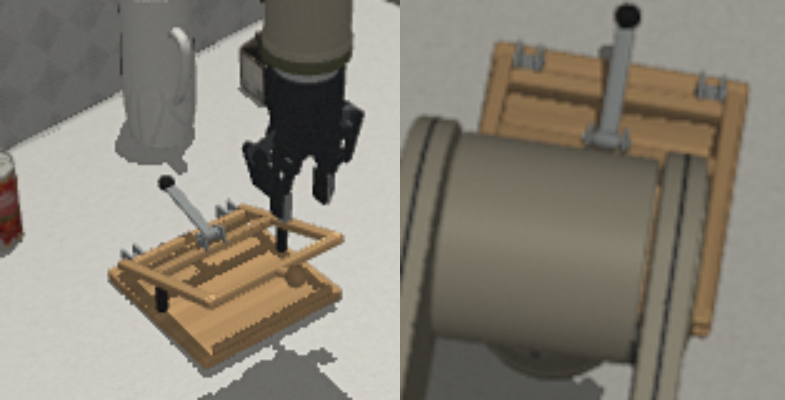

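The kickstand lies open at the rear (foot at crop (166,183), about (291,223), as predicted). The stand seems to have slid a few mm, so I'll measure the shift with patch matching.

```bash
python3 - <<'E'
from h import *
S0,T0,S,T=[pickle.load(open(f,"rb")) for f in("scene0.pkl","top0.pkl","s3.pkl","t3.pkl")]
def shift(a,b,c,w=7,m=6):
    x,y=c;k=8
    up=lambda i:cv2.resize(i,None,fx=k,fy=k,interpolation=cv2.INTER_CUBIC)
    t=up(a["pixels"][y-w:y+w+1,x-w:x+w+1]);g=up(b["pixels"][y-w-m:y+w+m+1,x-w-m:x+w+m+1])
    r=cv2.matchTemplate(g,t,cv2.TM_CCOEFF_NORMED);_,v,_,l=cv2.minMaxLoc(r);return np.array(l)/k-m,round(v,2)
def world(a,c,d,z): return np.round(plane(a,np.array(c)+d,z)-plane(a,c,z),1)
for n,a,b,c,z in(("knob",S0,S,(341,261),107),("basefront",S0,S,(308,296),10),("left",S0,S,(269,262),20),("right frame",S0,S,(360,246),95),("T rear right",T0,T,(360,193),16),("T rear left",T0,T,(281,179),16),("T front right",T0,T,(347,272),60)):
    d,v=shift(a,b,c);print(n,d,v,world(a,c,d,z))
E
```

```text
knob [ 1.75 -1.25] 0.73 [ 0.1 -7.1  0. ]
basefront [ 2.5  -0.75] 0.96 [-2.8 -6.9  0. ]
left [ 1.125 -0.25 ] 0.97 [-1.5 -3.  -0. ]
right frame [ 1.75  -1.375] 0.97 [ 0.5 -8.1  0. ]
T rear right [ 1.625 -0.75 ] 0.98 [ 1.9 -3.8  0. ]
T rear left [1.375 0.875] 0.98 [-2.1 -3.3  0. ]
T front right [ 3.5   -0.625] 0.93 [ 1.6 -7.8  0. ]
```

The stand slid about 4 mm and turned +1.2°. The updated hinge is (686.3,-41.4), yaw -8.15°, and the knob is near (472.4,-10.7,106.7).

```bash
python3 -c "
from h import *
from bench import r
print(togo(r.sense(),[472.4,-10.7,87.5],-8.15))"

```

```text
[ 0.000e+00 -1.000e-01 -1.300e+00  8.400e+00  4.800e+00  1.174e+02]
```

To row units: 117 mm is 11.7, 90 mm is 9, -1.3 degrees is -0.26.

Emit:
{"api": "steer_hand", "payload": {
  "offsets": [
    {"rot": [0,0,-0.26],"d": [0.8,0.5,3],"jaw": 50},
    {"rot": [0,0,-0.26],"d": [0.8,0.5,6],"jaw": 50},
    {"rot": [0,0,-0.26],"d": [0.8,0.5,9],"jaw": 50},
    {"rot": [0,0,-0.26],"d": [0.8,0.5,11.7],"jaw": 50},
    {"rot": [0,0,-0.26],"d": [0.8,0.5,11.7],"jaw": 50}
  ]
}}

```text
time: 7.9
tool_pos: [470.2, -10.6, 85.0]
tcp_rot: [180.0, 0.3, -8.1]
ft_force: [-0.4, 0.2, 1.4]
finger_gap: 50.5
grip_force: 0.0
```

```bash
python3 - <<'E'
from h import *
from bench import r
print(togo(r.sense(),[472.4,-10.7,87.5],-8.15))
s=r.snapshot("scene")["pixels"]
cv2.imwrite("pics/c4.png",cv2.resize(s[200:300,280:400],None,fx=5,fy=5))
E
```

```text
[ 0.   0.3  0.   2.2 -0.2 -2.5]
```

View pics/c4.png

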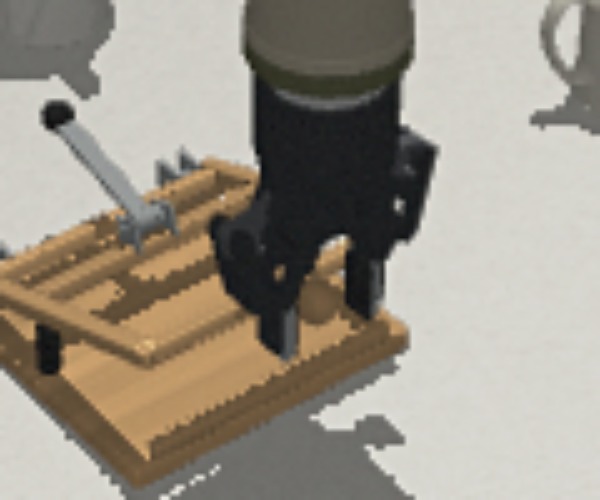

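The fingers straddle the knob ball (crop (320,300)) with room on both sides, so I'll close.

Emit:
{"api": "steer_hand", "payload": {
  "offsets": [
    {"d": [0.1,0,0],"jaw": 10},
    {"d": [0.1,0,0],"jaw": 10},
    {"d": [0.1,0,0],"jaw": 10},
    {"d": [0.1,0,0],"jaw": 10},
    {"d": [0.1,0,0],"jaw": 10}
  ],
  "squeeze": 30
}}

```text
time: 8.57
tool_pos: [474.0, -10.8, 89.1]
tcp_rot: [-180.0, -0.2, -8.1]
ft_force: [0.8, 1.9, 6.4]
finger_gap: 21.8
grip_force: 29.2
```

```bash
python3 - <<'E'
import numpy as np
for q in range(0,71,5):
    a=np.radians(160-q);a0=np.radians(160); print(q,np.round(230*(np.cos(a)-np.cos(a0)),1),np.round(-230*(np.sin(a)-np.sin(a0)),1))
E
```

```text
0 0.0 -0.0
5 7.7 -18.5
10 16.9 -36.3
15 27.7 -53.3
20 39.9 -69.2
25 53.5 -84.0
30 68.3 -97.5
35 84.2 -109.7
40 101.1 -120.5
45 118.9 -129.8
50 137.5 -137.5
55 156.6 -143.5
60 176.2 -147.8
65 196.1 -150.5
70 216.1 -151.3
```

To row units: 8 mm is 0.8, 4 mm is 0.4.

Emit:
{"api": "steer_hand", "payload": {
  "offsets": [
    {"d": [0.4,0,-0.9],"jaw": 10},
    {"d": [0.8,0,-1.8],"jaw": 10},
    {"d": [1.2,0,-2.7],"jaw": 10},
    {"d": [1.7,0,-3.6],"jaw": 10},
    {"d": [2.2,0,-4.5],"jaw": 10},
    {"d": [2.8,0,-5.3],"jaw": 10},
    {"d": [4,0,-6.9],"jaw": 10},
    {"d": [4,0,-6.9],"jaw": 10}
  ]
}}

```text
time: 9.57
tool_pos: [513.1, -16.4, 157.8]
tcp_rot: [-180.0, -0.1, -8.1]
ft_force: [-2.1, 3.8, 0.2]
finger_gap: 22.0
grip_force: 30.0
```

To row units: 97.5 mm is 9.75, 79 mm is 7.9.

Emit:
{"api": "steer_hand", "payload": {
  "offsets": [
    {"d": [0.7,0,-0.8],"jaw": 10},
    {"d": [1.35,0,-1.5],"jaw": 10},
    {"d": [2.8,0,-2.8],"jaw": 10},
    {"d": [4.4,0,-4.05],"jaw": 10},
    {"d": [6.1,0,-5.1],"jaw": 10},
    {"d": [7.9,0,-6.05],"jaw": 10},
    {"d": [9.75,0,-6.8],"jaw": 10},
    {"d": [9.75,0,-6.8],"jaw": 10}
  ]
}}

```text
time: 10.58
tool_pos: [610.2, -29.8, 225.2]
tcp_rot: [-179.9, -0.1, -8.1]
ft_force: [-1.0, 6.1, 0.6]
finger_gap: 21.9
grip_force: 30.9
```

To row units: 78 mm is 7.8, 68 mm is 6.8.

Emit:
{"api": "steer_hand", "payload": {
  "offsets": [
    {"d": [0.9,0,-0.3],"jaw": 10},
    {"d": [1.9,0,-0.6],"jaw": 10},
    {"d": [3.8,0,-1],"jaw": 10},
    {"d": [5.7,0,-1.25],"jaw": 10},
    {"d": [6.8,0,-1.35],"jaw": 10},
    {"d": [7.8,0,-1.35],"jaw": 10},
    {"d": [7.8,0,-1.35],"jaw": 10},
    {"d": [7.8,0,-1.35],"jaw": 10}
  ]
}}

```text
time: 11.58
tool_pos: [686.8, -40.2, 238.9]
tcp_rot: [-179.9, -0.1, -8.1]
ft_force: [1.1, 6.7, 2.2]
finger_gap: 21.8
grip_force: 31.6
```

```bash
python3 - <<'E'
from h import *
from bench import r
st=r.sense();print(st["tool_pos"],st["ft_force"])
s=r.snapshot("scene");t=r.snapshot("top");pickle.dump(s,open("s5.pkl","wb"));pickle.dump(t,open("t5.pkl","wb"))
a=s["pixels"][130:310,215:395];b=t["pixels"][145:295,250:375]
cv2.imwrite("pics/c5.png",np.hstack([cv2.resize(a,(400,400)),cv2.resize(b,(385,400))]))
E
```

```text
[686.81404337 -40.21473301 238.88523945] [1.11609522 6.67011034 2.2023563 ]
```

View pics/c5.png

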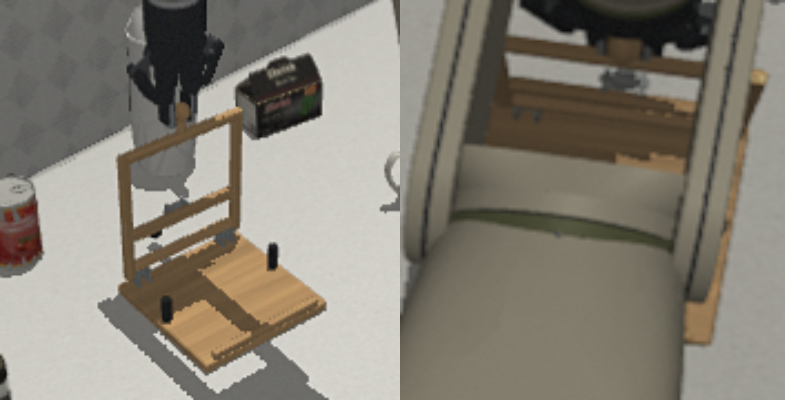

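The frame stands upright with the knob between the pads (crop (183,112)), the base is flat and the kickstand is out behind. I'll check verticality and base drift by numbers.

```bash
python3 - <<'E'
from h import *
S=pickle.load(open("s5.pkl","rb"));S3=pickle.load(open("s3.pkl","rb"))
for b,t in(((128,278),(122,157)),((236,236),(237,112))):
    B=plane(S,(215+b[0]*.45,130+b[1]*.45),28)
    o,d=ray(S,(215+t[0]*.45,130+t[1]*.45))
    T=plane(S,(215+t[0]*.45,130+t[1]*.45),228)
    u=np.array([np.cos(np.radians(-8.15)),np.sin(np.radians(-8.15)),0]);e=T-B
    print(B,T,"lean along u",e@u,"of 200; across",e@[-u[1],u[0],0])
c=(308,296);w,m,k=7,6,8
up=lambda i:cv2.resize(i,None,fx=k,fy=k,interpolation=cv2.INTER_CUBIC)
for c in((308,296),(360,265)):
    x,y=c;r=cv2.matchTemplate(up(S["pixels"][y-w-m:y+w+m+1,x-w-m:x+w+m+1]),up(S3["pixels"][y-w:y+w+1,x-w:x+w+1]),cv2.TM_CCOEFF_NORMED);_,v,_,l=cv2.minMaxLoc(r)
    d=np.array(l)/k-m;print(c,d,v,plane(S,np.array(c)+d,10)-plane(S,c,10))
E
```

```text
[696.52435529  49.08283448  28.        ] [686.00497106  52.70025447 228.        ] lean along u -10.925965867487964 of 200; across 2.0896032688049937
[ 657.20667698 -116.11674967   28.        ] [ 657.73598715 -119.09796961  228.        ] lean along u 0.9465973529516342 of 200; across -2.876072842292625
(308, 296) [ 0.25 -2.25] 0.6636418104171753 [ 5.82794956 -6.71680921  0.        ]
(360, 265) [ 0.125 -0.375] 0.9411230683326721 [ 0.84387469 -1.52968406  0.        ]
```

Lean is within about 2° on the mean of both bars (limit 7°), and the base moved only about 1 mm. I'll settle briefly and hand in.

To row units: 1 mm is 0.1.

Emit:
{"api": "steer_hand", "payload": {
  "offsets": [
    {"d": [0.1,0,0],"jaw": 10},
    {"d": [0.1,0,0],"jaw": 10},
    {"d": [0.1,0,0],"jaw": 10},
    {"d": [0.1,0,0],"jaw": 10}
  ],
  "squeeze": 30
}}

```text
time: 12.18
tool_pos: [687.7, -40.4, 238.9]
tcp_rot: [-179.9, -0.1, -8.1]
ft_force: [0.3, 6.3, 3.3]
finger_gap: 22.0
grip_force: 31.6
```

```bash
python3 -c "
from bench import r
print(r.hand_in())"
```

```text
the job is handed in; nothing more can be done
None
```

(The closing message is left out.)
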